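# Hold a can capacitor in the tester's V cradle

## Task

Get the capacitor tester ready by pressing its red lever down to the stop while the cradle is empty, and let the lever spring back. Then pick up the bare aluminium capacitor with the blue band, lay it lengthwise and centred in the V cradle so that it bears on both of its copper sides, and press gently until the sprung cradle is down on its stop. Finish while still holding it pressed down there with the gripper, and leave the dark capacitor and everything else on the bench where it is.

Things in the scene. Friction and masses are not known exactly. Their poses are not given: they have to be found in the camera images.
- tester: The tester: a fixed grey box, 220 (x) x 250 (y) x 40 mm high, standing flat on the bench. Origin: centre of its underside; z up, its x axis is the direction of the V. The cradle sits on its -y half, the lever on its +y half. A black meter box (32 x 120 mm, top 90 mm above the bench) stands on it at x = 72 to 104 mm, y = -110 to 10 mm.
- v_seat (a point): Middle of the capacitor's axis when seated in the V: tester frame x -10, y -50 mm, 94.3 mm above the bench with the cradle up; moves with it. x along the V, z up. Two copper 90-degree V saddles, 16 mm long, centred 42 mm either side along x: a free gap of 68 mm for the fingers, its floor 36 mm below this point. Copper reaches 31 mm to each side, its top 1.4 mm below this point.
- cradle (a joint): How far the cradle is pressed down, m: 0 up, 0.008 on its stop. It is sprung: begins to move at about 3.5 N, takes about 9 N to reach the stop (the capacitor's weight included) and rises again when let go. It also floats sideways across the V by up to 4 mm either way on weak springs (0.25 N per mm), so that it centres itself under the capacitor.
- lever (a joint): Angle of the red lever, rad: 0 up at rest, 0.5 pressed down to its stop. It is sprung: about 3 to 6 N down on the red pad takes it to the stop; it rises by itself when let go.
- lever_pad (a point): Top centre of the red pad (40 x 45, 12 mm thick) on the lever's end. At rest 124 mm above the bench, at x -41, y 75 mm in the tester's frame; at the stop about 70 mm up and 8 mm farther to -x. Hinge along the tester's y at x 60, 75 mm up; the arm runs 110 mm towards -x, 0.4 rad up at rest, 0.1 rad below level at the stop.
- capacitor: The capacitor to hold: a bare aluminium can, cylinder 40 mm in diameter and 110 mm long, about 0.15 kg, with a blue band around its middle 50 mm and two short brass studs (7 mm) on its +x end. Origin: its centre, on the axis; its x axis runs along the cylinder. It starts lying on a wooden rest with its axis level, 33 mm above the bench. Either end may point either way in the cradle.
- dark_cap: A black capacitor with a grey band, same size, lying on the other rest. Leave it alone. Origin: its centre.
- rest_a: Wooden rest under the aluminium capacitor: plate 120 x 60 x 6 mm with two lengthwise ribs, 16 mm high, within 15 mm of its middle line, so the fingers have room beside the can down to 6 mm above the bench. Fixed. Origin: centre of its underside, x along the capacitor.
- rest_b: The same wooden rest under the black capacitor. Fixed.
- multimeter: Yellow multimeter lying on the bench, 180 x 90 x 40 mm. Leave it alone. Origin: centre of its underside.
- screwdriver: Green-handled screwdriver lying on the bench. Leave it alone.
- spool: Orange spool, 60 mm across, 46 mm high. Leave it alone. Origin: centre of its underside.
- tin: Blue tin, 90 mm across, 110 mm high. Leave it alone. Origin: centre of its underside.
- mouse: Black computer mouse, 105 x 60 x 34 mm. Leave it alone. Origin: centre of its underside.
Not all that is in view belongs to the job. Leave any pink or purple look-alike of the capacitor alone.

How it is judged:
On the way, in this order (a step that is already met when the one before it is completed fails the run):
1. the red lever is pressed to its stop while the cradle is empty (value of joint lever above 0.46 rad and distance between capacitor and v_seat above 0.08 m), for 0.1 s.
2. the lever has sprung back up (value of joint lever below 0.05 rad), for 0.1 s.
At the end, for the whole second after the job is handed in: Capacitor along the V within 0.05 rad, centred within 10 mm along it, 3 mm across and in height, pressing over 2 N on a copper face of each side of the V, cradle down at least 6.5 of its 8 mm, fingers still on the capacitor, all still, lever back up (x of capacitor in the frame of v_seat between -0.01 and 0.01 m and y of capacitor in the frame of v_seat between -0.003 and 0.003 m and z of capacitor in the frame of v_seat between -0.003 and 0.003 m and angle between the x axis of capacitor and the x axis of v_seat, either way round below 0.05 rad and value of joint cradle above 0.0065 m and contact force between the fingers and capacitor above 2 N and value of joint lever below 0.05 rad and linear speed of capacitor below 0.02 m/s and (contact force between capacitor and cradle_c0 above 2 N or contact force between capacitor and cradle_c1 above 2 N) and (contact force between capacitor and cradle_c2 above 2 N or contact force between capacitor and cradle_c3 above 2 N)); the arm keeps its last pose, push and grip.
It fails at once if the capacitor is rammed into the cradle (over 40 N on a saddle face) (contact force between capacitor and cradle_c0 above 40 N or contact force between capacitor and cradle_c1 above 40 N or contact force between capacitor and cradle_c2 above 40 N or contact force between capacitor and cradle_c3 above 40 N).
It fails at once if the dark capacitor is disturbed (distance of dark_cap from where it was at the start of the episode above 0.02 m).
It fails at once if a bystander is moved or knocked over (distance of any of multimeter, screwdriver, spool, tin, mouse from where it was at the start of the episode above 0.03 m).
It also fails if it takes over 64 s, if anything falls off the work surface, if the arm or the gripper's body presses on something with over 40 N, if the wrist force passes 120 N, or if a joint passes its speed limit or range.

## Robot

A 7-joint arm with a two-finger parallel gripper is mounted at the origin on the work surface. World frame = base frame: x ahead of the robot, y to its left, z up, the work surface at z = 0. Lengths are in m, angles in rad, forces in N, time in s.
With the tool pointing down it reaches from about 0.4 to 0.85 m from the base axis. Payload 10.4 kg.
Tool frame: the origin (TCP) lies on the centre line of the jaws, within the pads' length; the fingertips stand 11 mm ahead of it and the grasp point (between the pads) lies 8 mm behind it; z points along the fingers, y is the line along which they close (so a half turn about z gives the same grasp; the last joint's range is limited). The gripper opens to 87 mm and grips with 3 to 60 N. Pads are 19 mm wide; open, the fingers measure 117 mm over their backs; the gripper's body (75 mm by 190 mm) begins 51 mm behind the grasp point.
Start: joints at [-1.305, 0.332, -0.065, 1.46, 0.022, 1.35, -0.088], TCP at [0.178, 0.599, 0.234] pointing down, gripper open.
Joint ranges: [-2.6, 2.6], [-0.5, 2.12], [-1.47, 1.34], [0.16, 2.42], [-1.27, 4.41], [0.06, 2.06], [-2.6, 2.6]. Speed limits (rad/s): [2.22, 2.22, 2.79, 2.79, 3.14, 3.14, 3.14].

## Interface

Orientations are given as a unit quaternion [x, y, z, w].
In Python, from bench import r gives the robot as it stands.
- The arm moves only by the shell command python3 -m pendant 'ROWS' [OPENING] [FORCE]. ROWS is JSON, a list of rows, each a list of 4 numbers: the shift along the tool's x, y, z in m, then the turn about the tool's z in rad. A call has 1 to 8 rows; each row shifts and turns the commanded pose from where the row before left it, along the tool's axes as they then stand; what a row does not reach is not made up. A row lasts 1/12 s, in which the tool goes at most 41.7 mm and 7.16 degrees, less where a joint would pass 70% of its speed; a pose out of reach is approached as far as the arm can. A call with a gripper value outside its range is refused whole. OPENING is the opening, from 0 (shut) to 1 (fully open), set as the call begins (- or left out, the last holds). The fingers move at their own pace and stop on an object; FORCE is the grip in N (left out, the last holds). Time passes only in rows, so rows that do not move let the fingers close. It gives the time, the measured TCP pose, the force, the opening and the grip force at its end, in the units of the state.
- r.read_state(): the state, without advancing time (a new reading comes with each control period).
- r.camera(name): name is "scene" or "top"; returns a dict with "img" (400x640x3 uint8, red, green, blue), "camera_matrix" (3x3 intrinsics, pixels), "xyz" and "attitude" of the camera in the world. Camera axes: x right, y down, z forward; pixel columns grow to the right and rows downward; lengths in m; the calibration is good to about 2 mm. A picture is of the moment at which its call begins. There is no depth.
- r.close_job(): hands the job in; it is judged then, once.
Trained networks look in the newest picture that a camera, given by its name, has taken for a name from the list of things; names that differ only in an ending like _2 or _b are one class to them, and where a whole thing is asked for, a point or a joint stands for the part that bears it (a point fixed in the world has none). Each returns a list of dicts, best first, with "score" (0 to 1); they miss things now and then, are a little off and sometimes report something else, mostly with a low value. They report only what shows in the picture. A call takes as long as a camera call. They do not tell look-alikes from the thing itself.
- r.outline_of(thing, camera): "mask" (400x640 bool, what is visible of it) and "bbox" ([centre column, centre row, width, height] in pixels, round what is visible of it).
The state is a dict: "time": time; "joint_positions": joint angles; "joint_vel": joint speeds; "joint_torque": joint torques, N m; "ee_pos": TCP position; "eef_rot": TCP orientation; "ft_force": force on the tool from outside, world axes, zero at the start; "torque": the same for the moment, N m; "width": finger opening in m; "grip_force": force on a finger pad.
Only numpy, scipy, OpenCV 4.12 (cv2) and the standard library are available. Lean on these libraries where they do the work, as an engineer would, in place of code of your own. Each camera call takes 0.05 s, during which the arm holds its last target. There are 200 camera calls.

## Working session

There is one attempt and no reset: what is moved stays moved. The work goes in short steps, Python scripts to look and compute and a shell command to move; the robot and the scene stay as the last step left them, time stands still between calls to the robot, and variables do not carry over. Pictures are saved under pics/ and viewed, at most 10 in all, crops included, and the job is handed in when it is done.

```bash
mkdir -p pics; ls
cat > h.py <<'E'
import numpy as np, cv2
from bench import r
from scipy.spatial.transform import Rotation as R
def cam(n):
    c=r.camera(n); return c
def RT(c):
    a=np.array(c["attitude"]); 
    return (R.from_quat(a).as_matrix() if a.shape==(4,) else a), np.array(c["xyz"])
def ray(c,uv,z):
    M,t=RT(c); d=M@np.linalg.inv(c["camera_matrix"])@np.array([uv[0],uv[1],1.]); return t+d*(z-t[2])/d[2]
def proj(c,P):
    M,t=RT(c); p=(np.atleast_2d(P)-t)@M; q=p@np.array(c["camera_matrix"]).T; return q[:,:2]/q[:,2:]
E
python3 - <<'E'
from h import *
for n in ("scene","top"):
    c=cam(n); cv2.imwrite(f"pics/{n}0.png",c["img"][:,:,::-1]); print(n,c["xyz"],c["attitude"],c["camera_matrix"])
    for t in ("tester","capacitor","dark_cap","lever_pad","v_seat","rest_a","multimeter","tin","spool","mouse","screwdriver"):
        for o in r.outline_of(t,n)[:4]:
            print(t,round(o["score"],2),np.round(o["bbox"]))
E
```

```text
pics
scene [ 0.97271039 -0.87626012  1.25412995] [ 0.90672521  0.23522925 -0.08006171 -0.34074435] [[477.78890939   0.         317.34718396]
 [  0.         477.78890939 196.04754746]
 [  0.           0.           1.        ]]
tester 0.57 [341. 201.  92.  84.]
capacitor 0.94 [239. 292.  43.  19.]
capacitor 0.88 [190. 326.  20.  48.]
capacitor 0.62 [201. 260.  28.  34.]
dark_cap 0.8 [289. 253.  43.  25.]
dark_cap 0.22 [354. 172.  30.  29.]
lever_pad 0.71 [353. 172.  31.  31.]
v_seat 0.92 [331. 202.  36.  37.]
rest_a 0.85 [292. 264.  41.  13.]
rest_a 0.56 [239. 302.  44.  17.]
multimeter 0.9 [315. 340.  68.  63.]
tin 0.85 [416. 162.  31.  41.]
tin 0.66 [240. 292.  42.  20.]
tin 0.57 [365. 280.  40.  49.]
spool 0.79 [354. 131.  14.  16.]
mouse 0.87 [385. 144.  32.  14.]
mouse 0.34 [331. 201.  35.  35.]
screwdriver 0.79 [366. 281.  39.  56.]
screwdriver 0.27 [416. 163.  28.  42.]
top [ 0.38389263 -0.01190708  1.48450575] [ 0.70931932 -0.70329897  0.03343317 -0.03344975] [[442.87168658   0.         311.99164594]
 [  0.         442.87168658 200.53343888]
 [  0.           0.           1.        ]]
tester 0.63 [283. 192.  84.  82.]
capacitor 0.97 [468. 241.  34.  25.]
capacitor 0.81 [420. 224.  26.  33.]
capacitor 0.69 [407. 272.  29.  33.]
capacitor 0.26 [413. 224.  15.  34.]
dark_cap 0.67 [362. 207.  11.  30.]
dark_cap 0.53 [296. 197.  22.  36.]
dark_cap 0.49 [410. 225.  15.  31.]
dark_cap 0.27 [175. 187.  24.  30.]
lever_pad 0.62 [253. 183.  25.  36.]
lever_pad 0.55 [200. 140.  31.  36.]
v_seat 0.8 [296. 196.  26.  33.]
rest_a 0.72 [355. 204.   3.  31.]
rest_a 0.62 [410. 224.  14.  30.]
rest_a 0.19 [253. 185.  13.  32.]
multimeter 0.8 [422. 146.  29.  53.]
tin 0.76 [200. 140.  33.  34.]
spool 0.69 [298. 195.  25.  33.]
spool 0.57 [173. 228.  24.  14.]
mouse 0.59 [175. 186.  22.  27.]
screwdriver 0.73 [360. 135.  27.  10.]
```

Run:
```python
import cv2
a=cv2.imread("pics/scene0.png")[90:370,160:460]; b=cv2.imread("pics/top0.png")[90:320,150:510]
cv2.imwrite("pics/sc.png",cv2.resize(a,None,fx=2.1,fy=2.1,interpolation=2)); cv2.imwrite("pics/tc.png",cv2.resize(b,None,fx=2.2,fy=2.2,interpolation=2))
```

```text
(no output)
```

View pics/sc.png

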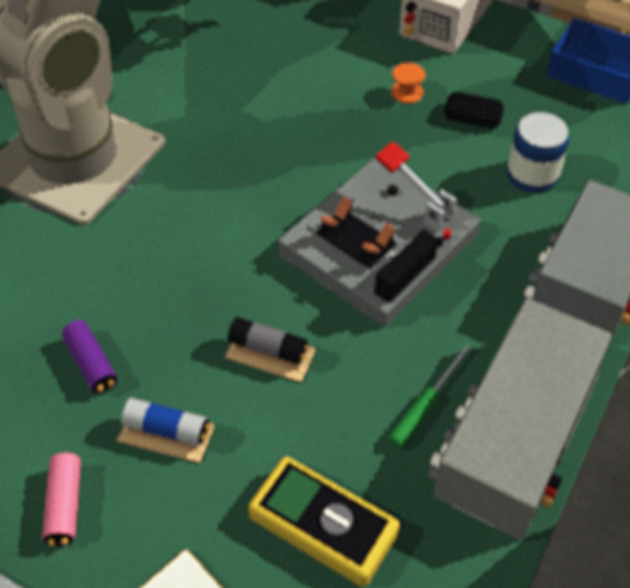

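View pics/tc.png

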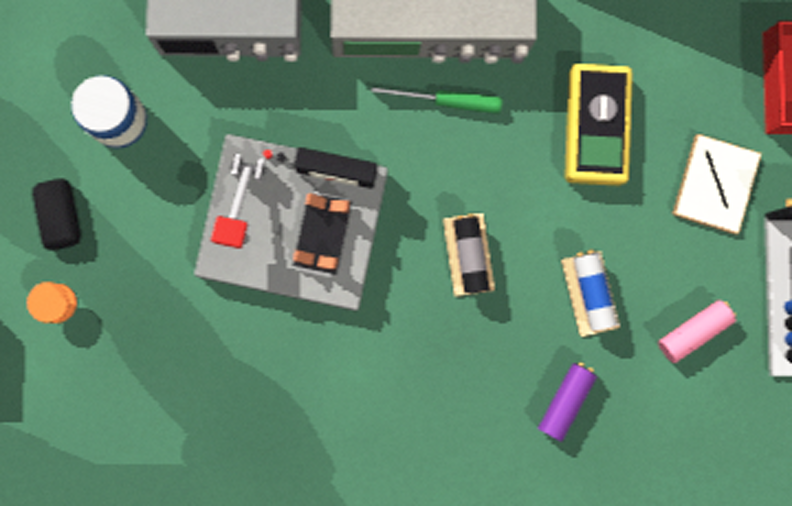

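The blue-band can is at scene (239,290) / top (421,222). The look-alikes are purple at scene (201,260) and pink at (190,326), and the dark one is at (289,252). Only the white can with the blue band on a wooden rest fits, and it is clear in the enlarged crops. The tester is at top (283,192).

```bash
cat >> h.py <<'E'
from scipy.optimize import least_squares
def blob(img,lo,hi,box):
    h=cv2.cvtColor(img,cv2.COLOR_RGB2HSV); m=cv2.inRange(h,lo,hi); k=np.zeros_like(m); x0,x1,y0,y1=box; k[y0:y1,x0:x1]=1; m=m*k
    n,l,s,ce=cv2.connectedComponentsWithStats(m); i=1+np.argmax(s[1:,4]); return ce[i],s[i,4],l==i
E
python3 - <<'E'
from h import *
C={n:cam(n) for n in("scene","top")}
loc=np.array([[.11,.125,.04],[.11,-.125,.04],[-.11,-.125,.04],[-.11,.125,.04]])
px={"top":np.array([[228,135],[387,165],[358,310],[194,275]])/2.2+[150,90],"scene":np.array([[480,218],[388,305],[280,240]])/2.1+[160,90]}
for n in px:
    g=cv2.cvtColor(C[n]["img"],cv2.COLOR_RGB2GRAY)
    q=cv2.cornerSubPix(g,px[n].astype(np.float32).reshape(-1,1,2),(3,3),(-1,-1),(3,50,.01)).reshape(-1,2)
    print(n,px[n].round(1).tolist(),q.round(1).tolist())
def T(p,l): 
    c,s=np.cos(p[2]),np.sin(p[2]); return np.c_[p[0]+c*l[:,0]-s*l[:,1],p[1]+s*l[:,0]+c*l[:,1],l[:,2]]
def res(p,cams): return np.concatenate([(proj(C[n],T(p,loc[:len(px[n])]))-px[n]).ravel() for n in cams])
p0=[.4,.07,-.2]
for cs in (["top"],["scene"],["top","scene"]):
    s=least_squares(res,p0,args=(cs,)); print(cs,s.x.round(4),np.round(s.fun,1))
p=s.x
print("pad",T(p,np.array([[-.041,.075,.124]])),"seat",T(p,np.array([[-.010,-.05,.0943]])))
for n in C:
    print(n,"pred pad top",proj(C[n],T(p,np.array([[-.041,.075,.124]]))), "seat floor",proj(C[n],T(p,np.array([[-.010,-.05,.080]]))))
    for nm,lo,hi in(("red",(0,180,120),(6,255,255)),("cop",(5,100,90),(16,230,255))):
        bx=(240,330,140,240) if n=="top" else (300,390,150,230)
        h=cv2.inRange(cv2.cvtColor(C[n]["img"],cv2.COLOR_RGB2HSV),lo,hi); k=np.zeros_like(h);k[bx[2]:bx[3],bx[0]:bx[1]]=1
        nn,l,st,ce=cv2.connectedComponentsWithStats(h*k); print(nm,[(st[i,4],ce[i].round(1).tolist()) for i in range(1,nn) if st[i,4]>5])
    # blue band
    ce,a,m=blob(C[n]["img"],(105,120,60),(125,255,255),(400,450,200,250) if n=="top" else (210,270,270,310))
    ys,xs=np.nonzero(m); print("blue",ce,a,cv2.minAreaRect(np.c_[xs,ys].astype(np.float32)), ray(C[n],ce,.045))
    for o in r.outline_of("capacitor",n)[:3]:
        ys,xs=np.nonzero(o["mask"]); print(o["bbox"].__repr__(),xs.mean(),ys.mean(),cv2.minAreaRect(np.c_[xs,ys].astype(np.float32)))
E
```

```text
top [[253.6, 151.4], [325.9, 165.0], [312.7, 230.9], [238.2, 215.0]] [[252.3000030517578, 150.5], [325.8999938964844, 165.0], [311.79998779296875, 230.3000030517578], [237.5, 213.6999969482422]]
scene [[388.6, 193.8], [344.8, 235.2], [293.3, 204.3]] [[388.70001220703125, 194.3000030517578], [346.1000061035156, 233.39999389648438], [292.5, 203.89999389648438]]
['top'] [ 0.5538  0.0855 -0.1959] [-1.  -1.   0.7  0.5  0.4  0.  -0.1  0.4]
['scene'] [ 0.555   0.0913 -0.1882] [ 1.  -1.7  0.1  2.5 -1.1 -1.3]
['top', 'scene'] [ 0.5547  0.0875 -0.1912] [-1.8 -1.1 -0.   0.1 -0.1 -0.4 -0.6  0.3  0.5 -0.9 -0.7  3.3 -1.8 -0.7]
pad [[0.52865176 0.16893508 0.124     ]] seat [[0.53533369 0.04032189 0.0943    ]]
scene pred pad top [[346.26983163 162.76961086]] seat floor [[329.62656256 197.50384726]]
red [(np.int32(118), [346.3, 164.1])]
cop [(np.int32(9), [350.0, 159.4]), (np.int32(6), [341.5, 160.5]), (np.int32(49), [322.9, 188.6]), (np.int32(25), [316.6, 194.4]), (np.int32(49), [343.0, 201.3]), (np.int32(27), [336.4, 207.4])]
blue [236.54976303 289.93838863] 211 ((236.64707946777344, 289.9117736816
[... 857 characters left out ...]
(np.int32(48), [298.2, 208.8])]
blue [420.05294118 222.21176471] 170 ((420.0294494628906, 222.11767578125), (14.794672966003418, 11.156637191772461), 75.96376037597656) [ 0.45273523 -0.36310085  0.045     ]
[408.1, 273.2, 23.6, 33.0] 407.08393285371704 272.85131894484414 ((407.5538635253906, 272.5307922363281), (12.899612426757812, 34.605690002441406), 29.744882583618164)
[467.6, 241.1, 34.9, 31.6] 466.40725806451616 239.87701612903226 ((466.525390625, 239.95265197753906), (13.88845443725586, 37.43635940551758), 54.782405853271484)
[421.0, 224.0, 19.7, 32.6] 419.280303030303 221.9570707070707 ((419.0923156738281, 221.9140167236328), (34.76288604736328, 12.076719284057617), 73.61045837402344)
```

```bash
cat >> h.py <<'E'
def go(target,yaw=None):
    """shift in tool axes (after turning by the given turn first / before) to world target; yaw = world angle wanted for tool y mod pi"""
    s=r.read_state(); M=R.from_quat(s["eef_rot"]).as_matrix(); p=np.array(s["ee_pos"])
    print("t",round(s["time"],2),"tcp",p.round(4),"x",M[:,0].round(3),"y",M[:,1].round(3),"z",M[:,2].round(3),"F",np.round(s["ft_force"],1),"w",round(s["width"],4),"g",s["grip_force"],"q",np.round(s["joint_positions"],2))
    print("shift tool",(M.T@(np.array(target)-p)).round(4))
    if yaw is not None:
        d=np.array([np.cos(yaw),np.sin(yaw),0]); l=M.T@d; t=np.arctan2(-l[0],l[1]); t=(t+np.pi/2)%np.pi-np.pi/2; print("turn",round(t,4))
E
python3 - <<'E'
from h import *
C={n:cam(n) for n in("scene","top")}
a=ray(C["top"],[298.65,182.15],.082);b=ray(C["top"],[293.1,207.7],.082); print("V yaw top",np.arctan2(*(a-b)[[1,0]]),(a+b)/2, np.linalg.norm(a-b))
a=ray(C["scene"],[(343+336.4)/2,(201.3+207.4)/2],.082);b=ray(C["scene"],[319.75,191.5],.082); print("V yaw scene",np.arctan2(*(a-b)[[1,0]]),(a+b)/2,np.linalg.norm(a-b))
for n in C:
    ce,_,m=blob(C[n]["img"],(105,120,60),(125,255,255),(400,450,200,250) if n=="top" else (210,270,270,310)); print(n,"cap",ray(C[n],ce,.033))
    for o in r.outline_of("capacitor",n)[:3]:
        ys,xs=np.nonzero(o["mask"])
        if np.hypot(xs.mean()-ce[0],ys.mean()-ce[1])<8:
            q=np.c_[xs,ys]-[xs.mean(),ys.mean()]; w,v=np.linalg.eigh(q.T@q); d=v[:,1]; mc=np.array([xs.mean(),ys.mean()])
            A=ray(C[n],mc+15*d,.033);B=ray(C[n],mc-15*d,.033); print("yaw",np.arctan2(*(A-B)[[1,0]])%np.pi,"mask centre",ray(C[n],mc,.033))
go([.526,.169,.16])
E
```

```text
V yaw top -0.2009242396680995 [0.53461241 0.04015026 0.082     ] 0.08366659235857199
V yaw scene -0.2019294716942815 [0.53673744 0.03741692 0.082     ] 0.0836350632175477
scene cap [ 0.44818277 -0.36680579  0.033     ]
yaw 0.23855844693651607 mask centre [ 0.45605633 -0.36716215  0.033     ]
top cap [ 0.45330911 -0.36602847  0.033     ]
yaw 0.23718657304050383 mask centre [ 0.45573319 -0.36364272  0.033     ]
t 1.6 tcp [0.178  0.5991 0.2336] x [-0.959  0.285  0.   ] y [0.285 0.959 0.   ] z [ 0.  0. -1.] F [ 0.8  0.4 -0.4] w 0.0873 g 0.0 q [-1.3   0.33 -0.06  1.46  0.02  1.35 -0.09]
shift tool [-0.4561 -0.3132  0.0735]
```

```bash
python3 -m pendant '[[-0.0285,-0.0196,0,0],[-0.0285,-0.0196,0,0],[-0.0285,-0.0196,0,0],[-0.0285,-0.0196,0,0],[-0.0285,-0.0196,0,0],[-0.0285,-0.0196,0,0],[-0.0285,-0.0196,0,0],[-0.0285,-0.0196,0,0]]' 0 20; python3 -m pendant '[[-0.0285,-0.0196,0,0],[-0.0285,-0.0196,0,0],[-0.0285,-0.0196,0,0],[-0.0285,-0.0196,0,0],[-0.0285,-0.0196,0,0],[-0.0285,-0.0196,0,0],[-0.0285,-0.0196,0,0],[-0.0285,-0.0196,0,0]]'
python3 -c "
from h import *
go([.526,.169,.150])"
```

```text
time: 2.27
ee_pos: [0.3527, 0.3824, 0.2338]
eef_rot: [0.144, 0.99, 0.0, 0.0]
ft_force: [0.8, -0.3, -0.5]
width: 0.0417
grip_force: 0.0
time: 2.93
ee_pos: [0.5267, 0.1672, 0.2338]
eef_rot: [0.144, 0.99, 0.0, 0.0]
ft_force: [0.5, 0.4, -0.3]
width: 0.0004
grip_force: 0.0
t 2.93 tcp [0.5267 0.1672 0.2338] x [-0.959  0.285 -0.   ] y [0.285 0.959 0.001] z [ 0.001  0.    -1.   ] F [ 0.5  0.4 -0.3] w 0.0004 g 0.0 q [-0.68  0.17  0.33  1.67 -0.06  1.31  0.94]
shift tool [0.0012 0.0015 0.0838]
```

```bash
python3 -m pendant '[[0,0,0.025,0],[0,0,0.025,0],[0,0,0.025,0],[0,0,0.015,0],[0,0,0.004,0],[0,0,0,0]]'; python3 -m pendant '[[0.001,0,0.007,0],[0.001,0,0.007,0],[0.001,0,0.007,0],[0.001,0,0.007,0],[0.001,0,0.007,0],[0.001,0,0.007,0],[0.001,0,0.007,0],[0,0,0,0]]'
```

```text
time: 3.43
ee_pos: [0.5253, 0.1684, 0.139]
eef_rot: [0.144, 0.99, -0.001, -0.001]
ft_force: [-0.0, 0.5, 0.5]
width: 0.0005
grip_force: 0.0
time: 4.1
ee_pos: [0.5189, 0.1709, 0.0894]
eef_rot: [0.144, 0.99, -0.0, -0.0]
ft_force: [-1.9, 1.4, 5.3]
width: 0.0007
grip_force: 2.8
```

```bash
python3 -m pendant '[[0,0,0.004,0],[0,0,0.004,0],[0,0,0.002,0],[0,0,0,0],[0,0,0,0]]'
```

```text
time: 4.52
ee_pos: [0.5192, 0.171, 0.0824]
eef_rot: [0.144, 0.99, 0.001, -0.0]
ft_force: [-12.1, -1.0, 24.2]
width: -0.0
grip_force: 12.8
```

```bash
python3 -m pendant '[[0,0,0,0],[0,0,0,0],[0,0,0,0]]'
python3 - <<'E'
from h import *
c=cam("scene"); cv2.imwrite("pics/lev.png",cv2.resize(c["img"][120:270,270:450,::-1],None,fx=3,fy=3,interpolation=2))
E
```

```text
time: 4.77
ee_pos: [0.5192, 0.171, 0.0824]
eef_rot: [0.144, 0.99, 0.001, -0.0]
ft_force: [-10.7, -2.9, 24.0]
width: 0.0004
grip_force: 12.7
```

View pics/lev.png

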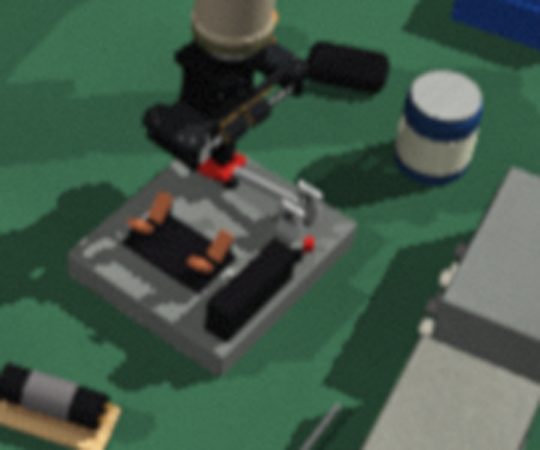

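The red pad (crop 222,165) is down and the lever arm is level, so it is on its stop. The cradle at (180,230) is empty. I'll release the lever now.

```bash
python3 -m pendant '[[-0.001,0,-0.012,0],[-0.001,0,-0.012,0],[-0.001,0,-0.012,0],[-0.001,0,-0.012,0],[-0.001,0,-0.015,0],[0,0,-0.025,0],[0,0,-0.03,0],[0,0,-0.03,0]]' 1 20;  python3 - <<'E'
from h import *
go([.4545,-.366,.22],.238+np.pi/2)
c=cam("top")
ce,a,m=blob(c["img"],(0,180,120),(6,255,255),(240,262,170,230)); print("red",ce,a)
E
```

```text
time: 5.48
ee_pos: [0.5234, 0.1688, 0.2296]
eef_rot: [0.144, 0.99, -0.0, -0.001]
ft_force: [1.3, 0.0, -0.3]
width: 0.0461
grip_force: 0.0
t 5.48 tcp [0.5234 0.1688 0.2296] x [-0.959  0.285  0.001] y [ 0.285  0.959 -0.001] z [-0.001 -0.001 -1.   ] F [ 1.3  0.  -0.3] w 0.0461 g 0.0 q [-0.69  0.17  0.33  1.68 -0.06  1.3   0.93]
shift tool [-0.0864 -0.5323  0.0101]
turn -0.527Traceback (most recent call last):
  File "<stdin>", line 4, in <module>
  File "h.py", line 16, in blob
    n,l,s,ce=cv2.connectedComponentsWithStats(m); i=1+np.argmax(s[1:,4]); return ce[i],s[i,4],l==i
                                                      ~~~~~~~~~^^^^^^^^^
    return _wrapfunc(a, 'argmax', axis=axis, out=out, **kwds)
    return bound(*args, **kwds)
ValueError: attempt to get argmax of an empty sequence
```

```bash
python3 -m pendant '[[-0.0054,-0.0333,0,0],[-0.0054,-0.0333,0,0],[-0.0054,-0.0333,0,0],[-0.0054,-0.0333,0,0],[-0.0054,-0.0333,0,0],[-0.0054,-0.0333,0,0],[-0.0054,-0.0333,0,0],[-0.0054,-0.0333,0,0]]' 1 20; python3 -m pendant '[[-0.0054,-0.0333,0,0],[-0.0054,-0.0333,0,0],[-0.0054,-0.0333,0,0],[-0.0054,-0.0333,0,0],[-0.0054,-0.0333,0,0],[-0.0054,-0.0333,0,0],[-0.0054,-0.0333,0,0],[-0.0054,-0.0333,0,0]]'; python3 -m pendant '[[0,0,0,-0.105],[0,0,0,-0.105],[0,0,0,-0.105],[0,0,0,-0.105],[0,0,0,-0.105],[0,0,0,0]]'
python3 - <<'E'
from h import *
go([.4545,-.366,.13],.238+np.pi/2)
c=cam("top"); cv2.imwrite("pics/t1.png",cv2.resize(c["img"][110:290,220:500,::-1],None,fx=2.5,fy=2.5,interpolation=2))
ce,a,m=blob(c["img"],(0,180,120),(6,255,255),(240,262,170,230)); print("red",ce,a)
E
```

```text
time: 6.2
ee_pos: [0.4888, -0.1001, 0.2286]
eef_rot: [0.144, 0.99, 0.0, -0.0]
ft_force: [1.0, -0.2, -0.6]
width: 0.0865
grip_force: 0.0
time: 6.87
ee_pos: [0.4545, -0.3676, 0.2286]
eef_rot: [0.144, 0.99, 0.0, 0.0]
ft_force: [0.7, -0.1, 0.1]
width: 0.0871
grip_force: 0.0
time: 7.37
ee_pos: [0.4548, -0.3662, 0.2284]
eef_rot: [-0.12, 0.993, 0.0, -0.0]
ft_force: [0.1, -0.5, 0.5]
width: 0.087
grip_force: 0.0
t 7.37 tcp [ 0.4548 -0.3662  0.2284] x [-0.971 -0.239  0.   ] y [-0.239  0.971  0.   ] z [-0.  0. -1.] F [ 0.1 -0.5  0.5] w 0.087 g 0.0 q [ 0.04  0.28  0.68  1.61 -0.18  1.31  2.56]
shift tool [0.0002 0.0002 0.0984]
turn 0.003
red [253.89542484 195.11111111] 153
```

View pics/t1.png

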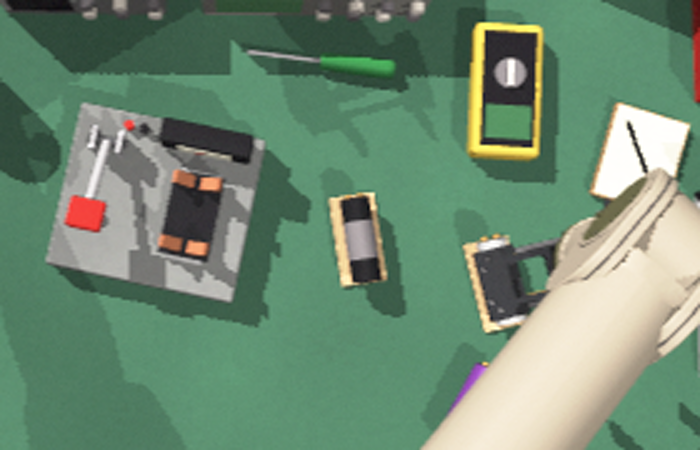

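The pad is back at its starting pixels, so the lever is up. The gripper straddles the blue-band can, with the white ends and studs at crop (488,240) and (510,325). Descending.

```bash
python3 -m pendant '[[0,0,0.03,0],[0,0,0.03,0],[0,0,0.03,0],[0,0,0.03,0],[0,0,0.03,0],[0,0,0.02,0],[0,0,0.01,0],[0,0,0,0]]'; python3 -m pendant '[[0,0,0.01,0],[0,0,0.009,0],[0,0,0.004,0],[0,0,0,0]]'
python3 -c "
from h import *
go([.4545,-.366,.025],.238+np.pi/2)"
```

```text
time: 8.08
ee_pos: [0.4537, -0.3654, 0.0465]
eef_rot: [-0.116, 0.993, 0.001, -0.002]
ft_force: [-0.4, 0.2, -0.3]
width: 0.0872
grip_force: 0.0
time: 8.42
ee_pos: [0.4548, -0.3659, 0.025]
eef_rot: [-0.118, 0.993, 0.0, -0.0]
ft_force: [-1.2, 0.5, -0.3]
width: 0.0871
grip_force: 0.0
t 8.42 tcp [ 0.4548 -0.3659  0.025 ] x [-0.972 -0.234  0.   ] y [-0.234  0.972  0.001] z [-0.001  0.    -1.   ] F [-1.2  0.5 -0.3] w 0.0871 g 0.0 q [ 0.25  0.47  0.43  1.8  -0.24  0.92  2.59]
shift tool [ 0.0003 -0.0001 -0.    ]
turn -0.002
```

```bash
python3 -m pendant '[[0,0,0,0],[0,0,0,0],[0,0,0,0],[0,0,0,0],[0,0,0,0],[0,0,0,0],[0,0,0,0],[0,0,0,0]]' 0.3 8; python3 -m pendant '[[0,0,0,0],[0,0,0,0],[0,0,0,0],[0,0,0,0]]' 0.3 30;  python3 -m pendant '[[0,0,-0.004,0],[0,0,-0.01,0],[0,0,-0.02,0],[0,0,-0.03,0],[0,0,-0.03,0],[0,0,-0.03,0],[0,0,-0.03,0],[0,0,-0.03,0]]'
python3 - <<'E'
from h import *
go([.535,.039,.2],-.20+np.pi/2)
c=cam("top"); cv2.imwrite("pics/t2.png",cv2.resize(c["img"][130:330,330:530,::-1],None,fx=2.5,fy=2.5,interpolation=2))
E
```

```text
time: 9.08
ee_pos: [0.4549, -0.3659, 0.0255]
eef_rot: [-0.118, 0.993, 0.0, -0.0]
ft_force: [-3.2, 11.7, 7.7]
width: 0.0413
grip_force: 6.7
time: 9.42
ee_pos: [0.4547, -0.3648, 0.0255]
eef_rot: [-0.118, 0.993, 0.001, -0.0]
ft_force: [-2.1, 4.7, 4.7]
width: 0.0391
grip_force: 30.0
time: 10.08
ee_pos: [0.4546, -0.3664, 0.212]
eef_rot: [-0.117, 0.993, -0.0, 0.0]
ft_force: [0.5, -0.0, -1.1]
width: 0.0391
grip_force: 30.0
t 10.08 tcp [ 0.4546 -0.3664  0.212 ] x [-0.972 -0.233 -0.001] y [-0.233  0.972 -0.001] z [ 0.001 -0.001 -1.   ] F [ 0.5 -0.  -1.1] w 0.0391 g 29.966413266956806 q [ 0.2   0.26  0.48  1.63 -0.13  1.28  2.51]
shift tool [-0.1728  0.3755  0.0118]
turn 0.4355
```

```bash
python3 -m pendant '[[0,0,0,0.109],[0,0,0,0.109],[0,0,0,0.109],[0,0,0,0.109],[0,0.0295,0,0],[0,0.0295,0,0],[0,0.0295,0,0],[0,0.0295,0,0]]'; python3 -m pendant '[[0,0.0295,0,0],[0,0.0295,0,0],[0,0.0295,0,0],[0,0.0295,0,0],[0,0.0295,0,0],[0,0.0295,0,0],[0,0.0295,0,0],[0,0.0295,0,0]]';python3 -m pendant '[[0,0.0295,0,0],[0,0.0295,0,0],[0,0,0,0],[0,0,0,0]]'
python3 - <<'E'
from h import *
go([.535,.039,.15],-.20+np.pi/2)
for n in ("top","scene"):
    c=cam(n); o=r.outline_of("capacitor",n)
    print(n,[(round(q["score"],2),np.round(q["bbox"])) for q in o], "pred axis px",proj(c,[.535,.039,.22]))
    cv2.imwrite(f"pics/{n}3.png",c["img"][:,:,::-1])
a=cv2.imread("pics/top3.png")[130:260,220:380]; b=cv2.imread("pics/scene3.png")[100:230,260:420]
cv2.imwrite("pics/b3.png",cv2.resize(np.hstack([a,b]),None,fx=2.5,fy=2.5,interpolation=2))
E
```

```text
time: 10.8
ee_pos: [0.4783, -0.2496, 0.2101]
eef_rot: [0.1, 0.995, -0.0, 0.0]
ft_force: [1.0, 0.5, -1.8]
width: 0.0392
grip_force: 30.0
time: 11.47
ee_pos: [0.5254, -0.0181, 0.2103]
eef_rot: [0.1, 0.995, 0.0, 0.001]
ft_force: [0.6, -0.2, -0.7]
width: 0.0395
grip_force: 30.0
time: 11.8
ee_pos: [0.5371, 0.0403, 0.2099]
eef_rot: [0.098, 0.995, 0.0, 0.0]
ft_force: [-0.7, -1.5, -1.5]
width: 0.039
grip_force: 30.0
t 11.8 tcp [0.5371 0.0403 0.2099] x [-0.981  0.196 -0.   ] y [0.196 0.981 0.   ] z [ 0.  0. -1.] F [-0.7 -1.5 -1.5] w 0.039 g 29.965858021751046 q [-0.37  0.15  0.24  1.74 -0.04  1.26  1.25]
shift tool [ 0.0018 -0.0016  0.0599]
turn 0.0032
top [(0.92, array([467., 242.,  33.,  29.])), (0.89, array([408., 274.,  28.,  30.]))] pred axis px [[294.56423983 189.61489027]]
scene [(0.91, array([204., 262.,  28.,  34.])), (0.73, array([340., 174.,  22.,  14.])), (0.71, array([189., 329.,  18.,  44.])), (0.22, array([290., 252.,  41.,  25.]))] pred axis px [[330.92273909 167.52053893]]
```

View pics/b3.png

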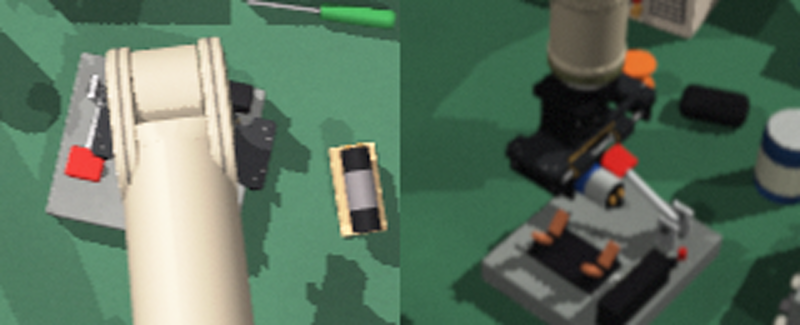

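Run:
```python
from h import *
s=r.read_state(); M=R.from_quat(s["eef_rot"]).as_matrix(); p=np.array(s["ee_pos"])+[0,0,.0075]
c=cam("scene")
for d in(.025,.045,.055,.062,.07): print(d,proj(c,p-M[:,0]*d))
for nm,lo,hi in(("blue",(105,120,60),(125,255,255)),("brass",(12,110,90),(30,255,255))):
    ce,a,m=blob(c["img"],lo,hi,(325,356,160,190)); ys,xs=np.nonzero(m); print(nm,ce,a,cv2.minAreaRect(np.c_[xs,ys].astype(np.float32)))
cv2.imwrite("pics/e.png",cv2.resize(c["img"][155:195,315:365,::-1],None,fx=10,fy=10,interpolation=0))
```

```text
0.025 [[337.61707661 172.66743764]]
0.045 [[342.83851909 175.85192565]]
0.055 [[345.47213544 177.45813308]]
0.062 [[347.32484705 178.58807713]]
0.07 [[349.451557   179.88512911]]
blue [334.18518519 170.2962963 ] 27 ((334.3959655761719, 170.0771942138672), (2.867311954498291, 12.452324867248535), 34.99201965332031)
brass [347.66666667 176.5       ] 6 ((347.5, 176.5), (3.0, 1.0), 90.0)
```

View pics/e.png

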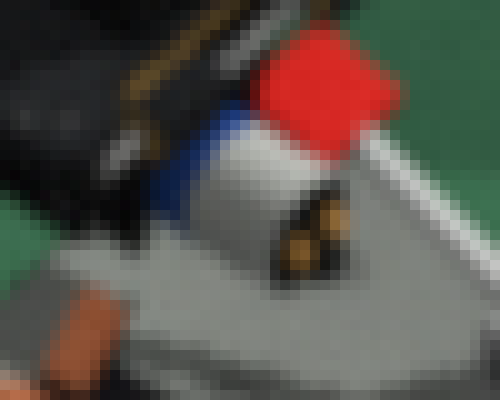

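The studs (crop 316,235, about px 346.6,178.5) match the prediction, so the can is centred in the grip to about 2 mm. Lowering it towards the V.

```bash
python3 -m pendant '[[0.0015,-0.001,0.015,0.003],[0,0,0.025,0],[0,0,0.025,0],[0,0,0.02,0],[0,0,0.015,0],[0,0,0.008,0],[0,0,0.002,0],[0,0,0,0]]'
python3 - <<'E'
from h import *
go([.5355,.039,.0868],-.20+np.pi/2)
c=cam("scene"); cv2.imwrite("pics/f.png",cv2.resize(c["img"][150:240,280:400,::-1],None,fx=5,fy=5,interpolation=2))
E
```

```text
time: 12.72
ee_pos: [0.5353, 0.0375, 0.0996]
eef_rot: [0.102, 0.995, -0.0, -0.0]
ft_force: [-0.5, 0.7, -1.7]
width: 0.0393
grip_force: 30.0
t 12.72 tcp [0.5353 0.0375 0.0996] x [-0.979  0.202  0.   ] y [ 0.202  0.979 -0.   ] z [-0. -0. -1.] F [-0.5  0.7 -1.7] w 0.0393 g 29.966123728081584 q [-0.36  0.26  0.23  1.86 -0.07  1.03  1.27]
shift tool [0.0001 0.0015 0.0128]
turn -0.0036
```

View pics/f.png

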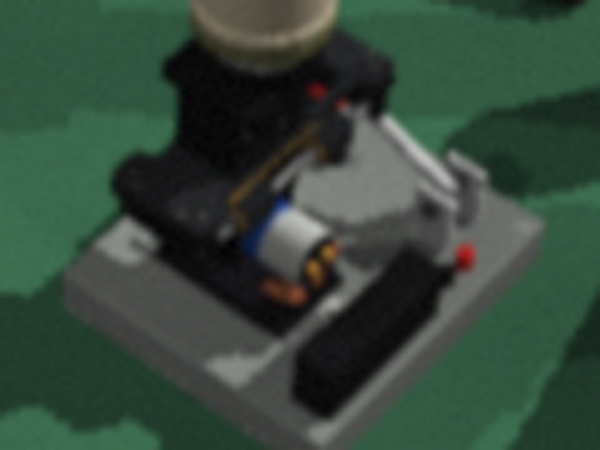

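```bash
python3 -m pendant '[[0,0.0012,0.003,-0.003],[0,0,0.003,0],[0,0,0.003,0],[0,0,0.002,0],[0,0,0.001,0],[0,0,0,0]]'; python3 -m pendant '[[0,0,0.001,0],[0,0,0.001,0],[0,0,0.001,0],[0,0,0.001,0],[0,0,0,0],[0,0,0,0]]'
```

```text
time: 13.27
ee_pos: [0.5354, 0.0392, 0.0873]
eef_rot: [0.1, 0.995, 0.0, -0.0]
ft_force: [0.4, 1.1, -0.5]
width: 0.0392
grip_force: 30.0
time: 13.77
ee_pos: [0.5357, 0.0392, 0.0838]
eef_rot: [0.1, 0.995, 0.0, 0.0]
ft_force: [-0.2, -0.3, 4.2]
width: 0.0395
grip_force: 30.0
```

```bash
python3 -m pendant '[[0,0,0.001,0],[0,0,0.001,0],[0,0,0.001,0],[0,0,0.001,0],[0,0,0,0],[0,0,0,0]]'; python3 -m pendant '[[0,0,0.0005,0],[0,0,0.0005,0],[0,0,0.0005,0],[0,0,0,0],[0,0,0,0]]'
```

```text
time: 14.27
ee_pos: [0.5358, 0.0393, 0.0798]
eef_rot: [0.1, 0.995, 0.0, 0.0]
ft_force: [-1.5, 1.6, 7.0]
width: 0.0391
grip_force: 30.0
time: 14.68
ee_pos: [0.5358, 0.0393, 0.0785]
eef_rot: [0.1, 0.995, 0.0, 0.0]
ft_force: [-1.6, 1.0, 8.1]
width: 0.0393
grip_force: 30.0
```

```bash
python3 -m pendant '[[0,0,0.0005,0],[0,0,0.0005,0],[0,0,0,0],[0,0,0,0],[0,0,0,0]]'
```

```text
time: 15.1
ee_pos: [0.536, 0.0396, 0.0782]
eef_rot: [0.1, 0.995, 0.001, 0.001]
ft_force: [-5.0, 1.1, 15.7]
width: 0.0393
grip_force: 30.0
```

The force jumped and the height stopped changing, so the cradle is on its stop. One last look before handing in.

```bash
python3 -m pendant '[[0,0,0,0],[0,0,0,0],[0,0,0,0]]'
python3 - <<'E'
from h import *
c=cam("scene"); cv2.imwrite("pics/g.png",cv2.resize(c["img"][150:240,280:400,::-1],None,fx=5,fy=5,interpolation=2))
E
```

```text
time: 15.35
ee_pos: [0.536, 0.0397, 0.0782]
eef_rot: [0.1, 0.995, 0.001, 0.001]
ft_force: [-5.4, 1.7, 15.3]
width: 0.0392
grip_force: 30.0
```

View pics/g.png

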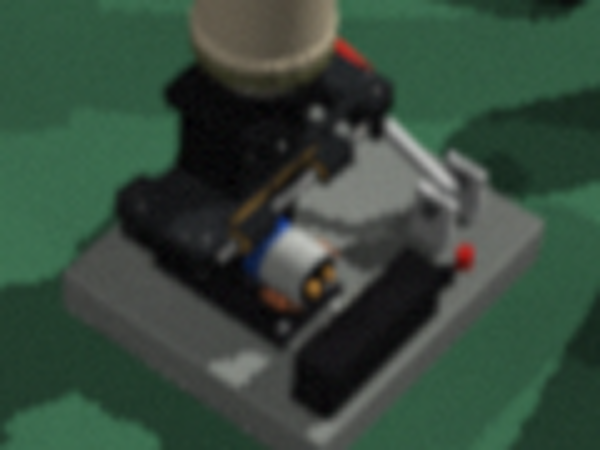

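The can lies between both copper sides (crop 278,298 and 325,250). The lever arm still slopes up, with the pad at (350,52).

```bash
python3 -c "
from bench import r
print(r.close_job())"
```

```text
the job is handed in; nothing more can be done
None
```

I pressed the lever to its stop with the cradle empty and it sprang back. The blue-band capacitor is held in the V with the cradle on its stop (about 15 N down), and the job is handed in; no verdict was returned.

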